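Set the tube mixer to speed four and start it

TASK

Push the tube mixer's selector lever round clockwise with a fingertip, gently and without gripping it, until it rests in speed four (the fourth click from the off stop), never letting it run on to speed five. Then press the round start button fully down and let it go. Leave the square button unpressed and the vial, bottles and other things on the bench where they stand.

Things in the scene. Friction and masses are not known exactly. Their poses are not given: they have to be found in the camera images.
- mixer: Tube mixer: white flat-topped housing fixed to the bench, 260 (its x) by 240 (its y) by 70 mm high, deck 70 mm above the bench. Origin: centre of its underside; z up; its front (-x) faces the robot, turned up to 20 degrees. Along the deck's far edge (own x above 80 mm) a fixed rack of capped tubes, 40 mm high above the deck.
- selector_axis (a point): Point on the deck on the selector's vertical turning axis, at the mixer's own (-20, 30, 70) mm; axes parallel to the mixer's. Round it an aluminium disc with seven marks that grow longer clockwise, 67 mm and more from the axis: a dot for off, then speeds 1 to 6.
- selector (a joint): Selector angle, rad, growing clockwise from above. 0 = off (stop); a click each 0.698 (40 deg), so speed 4 is 2.793; last is 6. Starts at off, 1 or 2. At value q the lever points, in the mixer's frame, 2.094 - q rad counterclockwise from +x. A click resists with 0.08 to 0.13 Nm (2 to 3 N at the lever's outer part); past half-way to the next position the lever snaps on into it and rests there.
- lever_push (a point): Point inside the selector's black lever, 48 mm out from the axis, 16 mm above the deck; x points outwards along the lever, z up. The lever is one upright bar, 10 mm thick, reaching 62 mm out from the axis, 1 to 31 mm above the deck, on a hub 44 mm across and 17 mm high. Pushed on its own +y side it turns clockwise.
- start_top (a point): Centre of the top of the round start button, 26 mm across, grey, in a black round housing, on the mixer's deck at its own (-85, -80) mm. It presses straight down.
- start (a joint): Travel of the start button in m: 0 up, 0.006 fully down (about 4 N); springs back.
- pulse_top (a point): Centre of the top of the square button, 25 mm wide, grey, on the deck at the mixer's own (-15, -92) mm: 16 mm above the deck. Not to be pressed.
- pulse (a joint): Travel of the square button in m: 0 up, 0.005 fully down.
- vial: Small capped glass vial, 24 mm across, 36 mm high, loose on the deck; origin at the centre of its underside.
- amber: Amber bottle, 80 mm across, 170 mm high, loose on the bench to the left of the mixer; origin at the centre of its underside.
- white_bottle: White bottle, 60 mm across, 120 mm high, loose, right of the mixer; origin at the centre of its underside.
- beaker: Glass beaker, 60 mm across, 75 mm high, loose, right of the mixer's front; origin at the centre of its underside.
- marker: Black marker pen, 14 mm thick, 130 mm long along its x, lying loose left of the mixer; origin in the middle of its underside.
- tip_box: Grey lidded tip box, 80 by 120 by 50 mm high, loose, behind right of the mixer; origin at the centre of its underside.
- tissue_box: Cardboard tissue box, 115 by 220 by 85 mm high, loose, far left of the mixer; origin at the centre of its underside.

How it is judged:
By the outcome, as a careful person would: the job done as asked, in the order asked, and still so for the second after the job is handed in, with the robot touching nothing.
It also fails if it takes over 59 s, if anything falls off the work surface, if the arm or the gripper's body presses on something with over 40 N, if the wrist force passes 120 N, or if a joint passes its speed limit or range.

ROBOT

A 6-joint arm with a two-finger parallel gripper is mounted at the origin on the work surface. World frame = base frame: x ahead of the robot, y to its left, z up, the work surface at z = 0. Lengths are in m, angles in rad, forces in N, time in s.
With the tool pointing down it reaches from about 0.3 to 0.875 m from the base axis. Payload 6.4 kg.
Tool frame: the origin (TCP) lies between the finger pads; the fingertips stand 11 mm ahead of it and the grasp point (between the pads) lies 8 mm behind it (ctrl.tcp_to_tips is the distance from the TCP to the fingertips, in m); x points along the fingers, z is the direction in which the jaws open and shut, and the axes are right-handed (so a half turn about x gives the same grasp; the last joint's range is limited). The gripper opens to 85 mm and grips with 20 to 120 N. Pads are 22 mm wide; open, the fingers measure 114 mm over their backs; the gripper's body (76 mm by 85 mm) begins 54 mm behind the grasp point. The pads swing forward as they close: fully open they stand 13 mm farther back than shut.
Start: joints at [0.911, 0.181, 1.607, -0, 1.354, -0.206], TCP at [0.252, 0.517, 0.242] pointing down, gripper open.
Joint ranges: [-2.99, 2.99], [-0.89, 2.07], [0.3, 2.58], [-1.14, 4.28], [0, 2.63], [-3.12, 3.12]. Speed limits (rad/s): [2.57, 2.57, 3.01, 3.14, 3.14, 3.14].

INTERFACE

Orientations are given as a unit quaternion [w, x, y, z].
In Python, from bench import ctrl, eyes, hand_in gives the robot as it stands. The module is installed in compiled form; this text tells all that it offers.
- The arm moves only by the tool step_arm, never from a script. Its arguments are lists of equal length, an entry for each row: "xyz": the shift along the world's x, y, z in mm, a list of three; "spin": the turn about the world's z in rad; "fingers": the opening in per cent of the stroke, from 0 (shut) to 100 (fully open). A call has 1 to 10 rows; each row is the pose to reach, as a shift and turn from the pose commanded when the call began; what a row does not reach only later rows make up. A row lasts 1/10 s, in which the tool goes at most 50 mm and 8.59 degrees, less where a joint would pass 70% of its speed; a pose out of reach is approached as far as the arm can. A call with a gripper value outside its range is refused whole. The fingers move at their own pace and stop on an object; the grip force is fixed at half the most. Time passes only in rows, so rows that repeat a pose let the fingers close. It gives the time, the measured TCP pose, the force and the opening at its end, in the units of the state.
- ctrl.get_obs(): the state, without advancing time (a new reading comes with each control period).
- eyes.camera(name): name is "scene" or "side" or "wrist"; returns the picture (400x640x3 uint8, red, green, blue); there is no depth.
- eyes.camera_model(name): a dict with "vertical_fov" (degrees; the focal length in pixels is half the picture's height over the tangent of half this angle, whatever the lens; pixels are square), "cx", "cy" (the principal point, pixels), "dist_coeffs" ([k1, k2, p1, p2, k3] as OpenCV has them; the pictures are not rectified), "pose" (4x4, takes a point from camera to world coordinates); the wrist camera has in their place "tool_from_camera" (4x4, takes a point from camera to tool coordinates, whose origin is the TCP and whose axes are the tool frame's). Camera axes: x right, y up, looking along -z (the intrinsics and any distortion apply to the point x, -y, -z); pixel columns grow to the right and rows downward; lengths in m; the calibration is good to about 2 mm. A picture is of the moment at which its call begins: read the wrist's pose just before it. camera_model takes no time and is no camera call.
- hand_in(): hands the job in, once; it reports no verdict.
The state is a dict: "time_s": time; "q": joint angles; "dq": joint speeds; "joint_efforts": joint torques, N m; "eef_pos": TCP position; "eef_rot": TCP orientation; "wrist_force": force on the tool from outside, world axes, zero at the start; "torque": the same for the moment, N m; "opening": opening from 0.0 (shut) to 1.0 (fully open).
Only numpy, scipy, OpenCV 4.12 (cv2) and the standard library are available. Lean on these libraries where they do the work, as an engineer would, in place of code of your own. Each camera call takes 0.05 s, during which the arm holds its last target.

## Working session

There is one attempt and no reset: what is moved stays moved. The work goes in short steps, Python scripts to look and compute and a tool call to move; the robot and the scene stay as the last step left them, time stands still between calls to the robot, and variables do not carry over. Pictures are saved under pics/ and viewed, and the job is handed in when it is done.

Besides the shell and the picture viewer there is one more tool, called in YAML: its name, and indented under it one key for each argument. step_arm: Moves the arm, as the interface text tells. Its arguments: {"type":"object","properties":{"xyz":{"type":"array"},"spin":{"type":"array"},"fingers":{"type":"array"}},"required":["xyz","spin","fingers"]}

```bash
mkdir -p pics
python3 - <<'E'
from bench import ctrl, eyes
import cv2, numpy as np
o=ctrl.get_obs(); print({k:np.round(v,4).tolist() for k,v in o.items()}, ctrl.tcp_to_tips)
for n in ["scene","side","wrist"]:
    im=eyes.camera(n); cv2.imwrite(f"pics/{n}0.png",im[...,::-1]); m=eyes.camera_model(n)
    print(n,{k:np.round(v,4).tolist() for k,v in m.items()})
E
```

```text
{'time_s': 0.0, 'q': [0.9107, 0.1815, 1.608, 0.0, 1.3538, -0.2063], 'dq': [0.0029, 0.0001, 0.001, -0.0008, -0.0013, -0.0004], 'joint_efforts': [0.0008, -44.4864, -35.1339, -0.0001, 0.0089, -0.0], 'eef_pos': [0.2517, 0.5164, 0.2414], 'eef_rot': [0.5991, -0.3749, 0.6003, 0.3745], 'wrist_force': [0.0607, -0.4284, -0.0652], 'torque': [-0.0249, -0.0021, -0.0168], 'opening': 1.002} 0.011
scene {'vertical_fov': 55.3972, 'cx': 317.8116, 'cy': 198.5138, 'dist_coeffs': [-0.0633, 0.0, 0.0, 0.0, 0.0], 'pose': [[-0.3507, -0.6075, 0.7127, 1.2789], [0.9365, -0.2259, 0.2683, 0.356], [-0.002, 0.7615, 0.6482, 0.7335], [0.0, 0.0, 0.0, 1.0]]}
side {'vertical_fov': 47.6153, 'cx': 321.7536, 'cy': 199.3627, 'dist_coeffs': [-0.1203, 0.0, 0.0, 0.0, 0.0], 'pose': [[0.7615, 0.4293, -0.4856, 0.0874], [-0.648, 0.4851, -0.5872, -0.5301], [-0.0165, 0.7618, 0.6476, 0.7714], [0.0, 0.0, 0.0, 1.0]]}
wrist {'vertical_fov': 60.9297, 'cx': 319.8519, 'cy': 195.3162, 'dist_coeffs': [-0.0243, 0.0, 0.0, 0.0, 0.0], 'tool_from_camera': [[0.0002, 0.2721, -0.9623, -0.1308], [-0.0002, 0.9623, 0.2721, 0.0691], [1.0, 0.0001, 0.0002, -0.0004], [0.0, 0.0, 0.0, 1.0]]}
```

View pics/scene0.png

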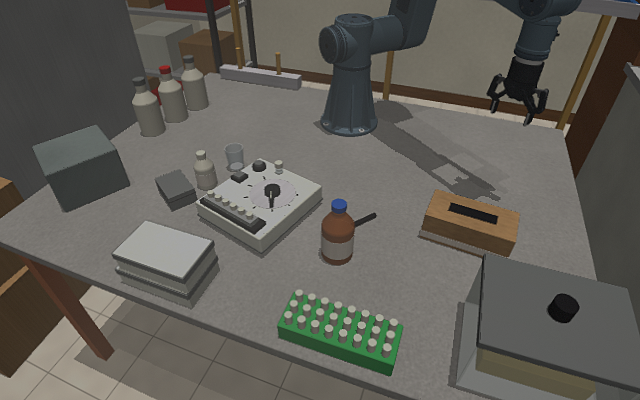

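View pics/side0.png

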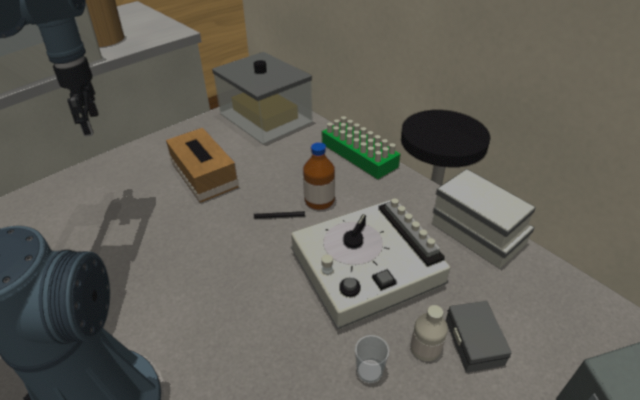

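View pics/wrist0.png

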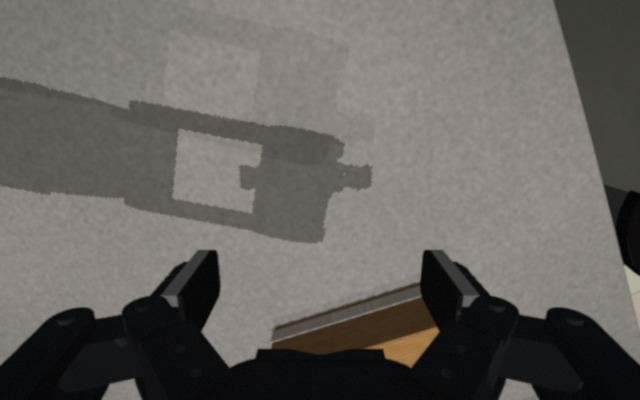

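Run:
```python
import cv2
s=cv2.imread('pics/side0.png')[180:335,280:460]; cv2.imwrite('pics/side0c.png',cv2.resize(s,None,fx=3.8,fy=3.8,interpolation=cv2.INTER_CUBIC)[:600,:800])
s=cv2.imread('pics/scene0.png')[140:260,180:340]; cv2.imwrite('pics/scene0c.png',cv2.resize(s,None,fx=5,fy=5,interpolation=cv2.INTER_CUBIC))
```

```text
(no output)
```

View pics/side0c.png

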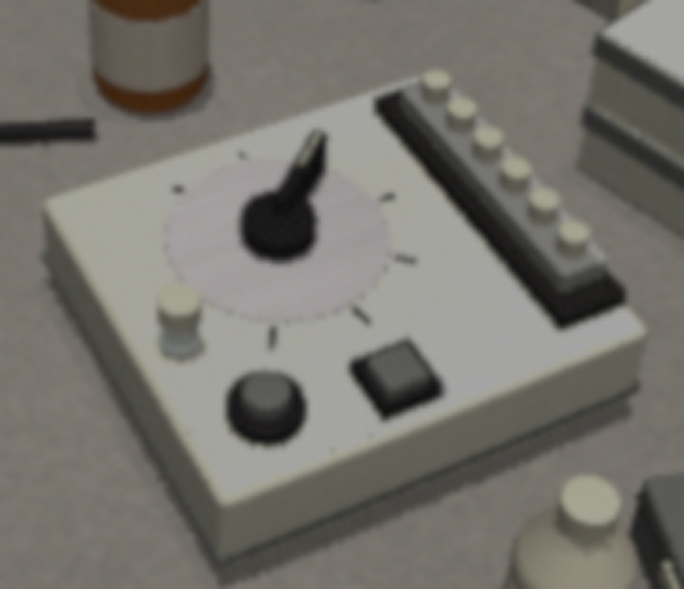

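View pics/scene0c.png

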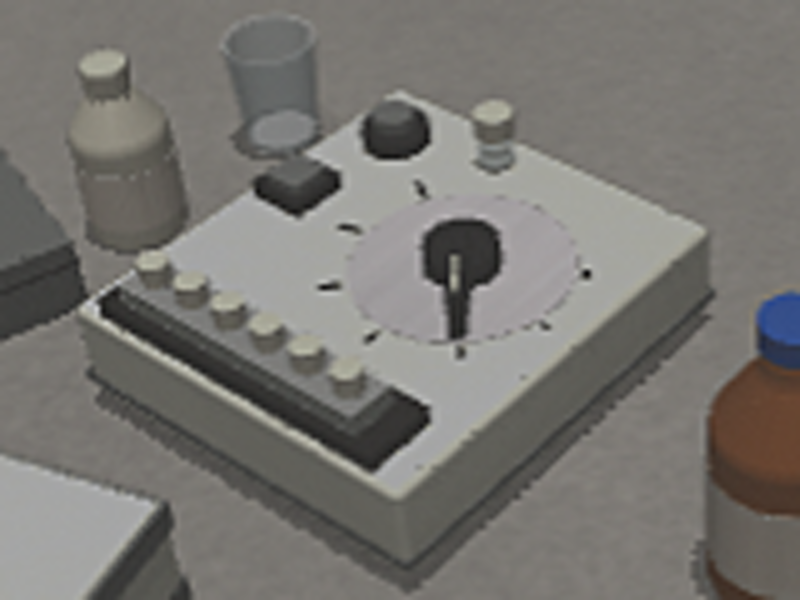

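```bash
cat > h.py <<'E'
import numpy as np, cv2
from scipy.optimize import least_squares
from bench import ctrl, eyes
def proj(m,P,pose=None):
    T=np.array(m["pose"]) if pose is None else pose
    R=T[:3,:3];t=T[:3,3]; p=(np.atleast_2d(P)-t)@R; p=p*[1,-1,-1]
    f=200/np.tan(np.radians(m["vertical_fov"])/2)
    K=np.array([[f,0,m["cx"]],[0,f,m["cy"]],[0,0,1.]])
    return cv2.projectPoints(p.reshape(-1,1,3),np.zeros(3),np.zeros(3),K,np.array(m["dist_coeffs"]))[0].reshape(-1,2)
def ray(m,uv,z,pose=None):
    T=np.array(m["pose"]) if pose is None else pose
    f=200/np.tan(np.radians(m["vertical_fov"])/2)
    K=np.array([[f,0,m["cx"]],[0,f,m["cy"]],[0,0,1.]])
    n=cv2.undistortPoints(np.array(uv,float).reshape(-1,1,2),K,np.array(m["dist_coeffs"])).reshape(-1,2)
    d=np.c_[n[:,0],-n[:,1],-np.ones(len(n))]@T[:3,:3].T; o=T[:3,3]
    return o+d*((z-o[2])/d[:,2])[:,None]
def M(x,y,a,P):
    c,s=np.cos(a),np.sin(a); P=np.atleast_2d(P).astype(float)
    return np.c_[x+c*P[:,0]-s*P[:,1],y+s*P[:,0]+c*P[:,1],P[:,2]]
E
cat > fit.py <<'E'
from h import *
ms,mc=eyes.camera_model("side"),eyes.camera_model("scene")
S=lambda u:np.array(u)/3.8+[280,180]
C=lambda u:np.array(u)/5+[180,140]
FL,FR,BR,BL=[-.13,.12,.07],[-.13,-.12,.07],[.13,-.12,.07],[.13,.12,.07]
P1=np.array([FL,FR,BR]);U1=S([(47,205),(222,500),(643,330)])
P2=np.array([FR,FL,BL,BR]);U2=C([(400,93),(708,233),(402,497),(83,312)])
Pb=[[-.085,-.08,.088]]
def r(v,w=(1,1)):
    x,y,a=v
    return np.r_[w[0]*(proj(ms,M(x,y,a,P1))-U1).ravel(),w[1]*(proj(mc,M(x,y,a,P2))-U2).ravel()]
for w in [(1,1),(1,0),(0,1)]:
    s=least_squares(lambda v:r(v,w),[.55,-.1,0.]);print(w,s.x.round(4),np.abs(s.fun).max().round(2))
s=least_squares(r,[.55,-.1,0]);print(s.fun.round(1))
x,y,a=s.x
print("axis",M(x,y,a,[-.02,.03,.07]),"start",M(x,y,a,[-.085,-.08,.085]))
# vial base on deck, others
print("vial",ray(ms,S([(181,345)]),.07)[0],ray(mc,C([(495,160)]),.07)[0])
print("disc centre hub top",ray(ms,S([(277,215)]),.087)[0])
E
python3 fit.py
```

```text
(1, 1) [ 0.583  -0.0778 -0.2658] 3.45
(1, 0) [ 0.5826 -0.0813 -0.2715] 2.72
(0, 1) [ 0.5847 -0.0733 -0.2688] 2.25
[-3.4 -3.1 -0.9  0.3  1.6 -1.9 -1.1 -1.9  0.6 -1.9 -1.   0.2 -3.3 -1. ]
axis [[ 0.57161975 -0.04361373  0.07      ]] start [[ 0.48000302 -0.13267199  0.085     ]]
vial [ 0.47788001 -0.07166766  0.07      ] [ 0.4767503  -0.06720802  0.07      ]
disc centre hub top [ 0.57105897 -0.04641314  0.087     ]
```

```bash
cat >> h.py <<'E'
from scipy.spatial.transform import Rotation as Rn
def wpose(o):
    T=np.eye(4);q=np.array(o["eef_rot"]);T[:3,:3]=Rn.from_quat(np.r_[q[1:],q[0]]).as_matrix();T[:3,3]=o["eef_pos"]
    return T@np.array(eyes.camera_model("wrist")["tool_from_camera"]),T
def snap(n,name):
    o=ctrl.get_obs(); im=eyes.camera(n); cv2.imwrite(f"pics/{name}.png",im[...,::-1]); return o,im[...,::-1].copy()
E
python3 - <<'E'
from h import *
o=ctrl.get_obs();W,T=wpose(o);print(T.round(3));print(W.round(3))
E
```

```text
[[-0.001 -0.899  0.438  0.252]
 [-0.001  0.438  0.899  0.516]
 [-1.     0.    -0.001  0.242]
 [ 0.     0.     0.     1.   ]]
[[ 0.439 -0.865 -0.244  0.19 ]
 [ 0.899  0.422  0.121  0.547]
 [-0.002 -0.272  0.962  0.372]
 [ 0.     0.     0.     1.   ]]
```

step_arm:
  xyz:
    - [24,-44,4]
    - [48,-88,8]
    - [72,-132,12]
    - [96,-176,16]
    - [120,-220,20]
    - [144,-264,24]
    - [168,-308,28]
    - [192,-352,32]
    - [216,-396,36]
    - [240,-440,40]
  spin: [0.1,0.2,0.3,0.4,0.5,0.6,0.7,0.8,0.887,0.887]
  fingers: [0,0,0,0,0,0,0,0,0,0]

```text
time_s: 1.15
eef_pos: [0.4912, 0.0773, 0.2822]
eef_rot: [-0.38, 0.596, -0.38, -0.596]
wrist_force: [1.2, 0.4, 1.0]
opening: -0.0
```

step_arm:
  xyz:
    - [24,-44,0]
    - [48,-88,0]
    - [68,-126,0]
    - [68,-126,0]
    - [68,-126,0]
  spin: [0,0,0,0,0]
  fingers: [0,0,0,0,0]

```text
time_s: 1.65
eef_pos: [0.5585, -0.0475, 0.2813]
eef_rot: [0.381, -0.595, 0.382, 0.596]
wrist_force: [-0.8, -0.0, -0.8]
opening: -0.002
```

Run:
```python
from h import *
o,im=snap("wrist","w1"); print(o["time_s"],np.round(o["eef_pos"],4),np.round(o["eef_rot"],4),np.round(o["wrist_force"],2),np.round(o["q"],2)); print(wpose(o)[1].round(3))
np.save("w1.npy",wpose(o)[0])
```

```text
1.65 [ 0.5585 -0.0475  0.2813] [ 0.3815 -0.5947  0.3816  0.596 ] [-0.77 -0.03 -0.76] [-0.3   0.12  1.6   0.    1.43 -2.3 ]
[[-0.002 -0.909 -0.418  0.558]
 [ 0.001 -0.418  0.909 -0.047]
 [-1.     0.001  0.001  0.281]
 [ 0.     0.     0.     1.   ]]
```

View pics/w1.png

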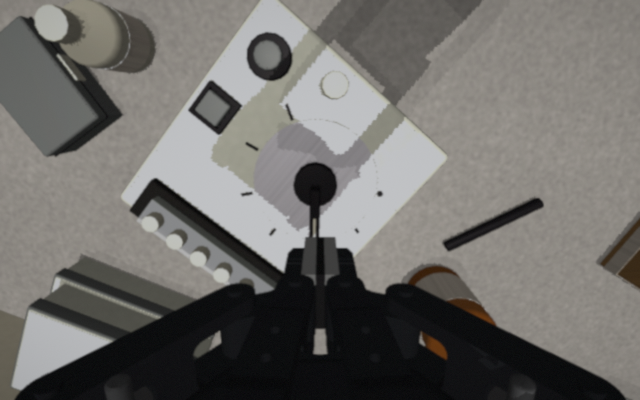

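Run:
```python
import cv2
s=cv2.imread('pics/w1.png')[0:260,110:460]; cv2.imwrite('pics/w1c.png',cv2.resize(s,None,fx=2.28,fy=2.28,interpolation=cv2.INTER_CUBIC))
```

```text
(no output)
```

View pics/w1c.png

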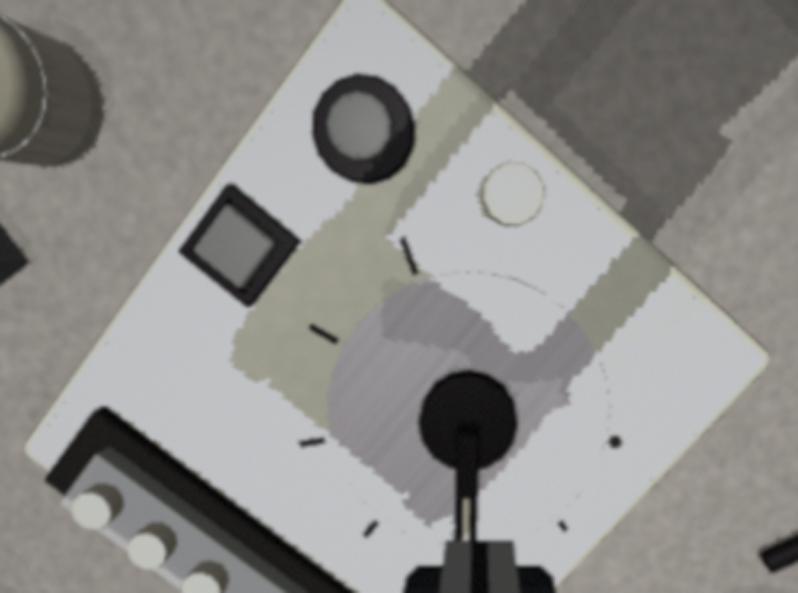

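```bash
cat > fit2.py <<'E'
from h import *
W=np.load("w1.npy"); m=eyes.camera_model("wrist")
U=lambda u:np.array(u,float)/2.28+[110,0]
pts=[([-.13,.12,.07],(768,358)),([.13,-.12,.07],(26,450)),([-.015,-.092,.086],(234,246))]
for k,u in [(1,(560,522)),(3,(376,522)),(4,(323,441)),(5,(337,341)),(6,(415,271))]:
    th=2.094-.698*k; pts.append(([-.02+.067*np.cos(th),.03+.067*np.sin(th),.07],u))
P=np.array([p for p,_ in pts]);V=U([u for _,u in pts])
s=least_squares(lambda v:(proj(m,M(*v,P),W)-V).ravel(),[.583,-.078,-.266])
print(s.x.round(4),s.fun.reshape(-1,2).round(1).tolist())
x,y,a=s.x
print("axis",M(x,y,a,[-.02,.03,.07]),ray(m,U([(468,420)]),.087,W),"start",M(x,y,a,[-.085,-.08,.085]))
for z in (.08,.09,.1): print(z,ray(m,U([(359,125)]),z,W))
print("vial",ray(m,U([(513,193)]),.106,W))
# refine with side/scene: overlay
for n in ("side","scene","wrist"):
    mm=eyes.camera_model(n); im=cv2.imread(f"pics/{n}0.png" if n!="wrist" else "pics/w1.png"); 
    t=np.linspace(0,2*np.pi,60)
    for Q,c in [([[-.13,.12,.07],[-.13,-.12,.07],[.13,-.12,.07],[.13,.12,.07]],(0,0,255)),(np.c_[-.02+.067*np.cos(t),.03+.067*np.sin(t),0*t+.07],(0,200,0)),(np.c_[-.085+.013*np.cos(t),-.08+.013*np.sin(t),0*t+.09],(255,0,0))]:
        p=proj(mm,M(x,y,a,Q),W if n=="wrist" else None)
        cv2.polylines(im,[np.round(p*8).astype(int)],True,c,1,cv2.LINE_AA,3)
    cv2.imwrite(f"pics/ov_{n}.png",im)
s=cv2.resize(cv2.imread('pics/ov_side.png')[180:335,280:460],None,fx=2.5,fy=2.5);c=cv2.resize(cv2.imread('pics/ov_scene.png')[140:260,180:340],None,fx=2.2,fy=2.2)
o=np.zeros((400,800,3),np.uint8);o[:s.shape[0],:s.shape[1]]=s[:400];o[:c.shape[0],448:448+c.shape[1]]=c[:,:352];cv2.imwrite('pics/ov.png',o)
E
python3 fit2.py
```

```text
[ 0.5833 -0.0804 -0.2699] [[5.8, 0.2], [-5.9, 1.4], [-1.1, 0.2], [-0.1, -0.3], [0.5, -0.5], [0.6, -0.6], [0.0, 0.1], [0.1, 1.0]]
axis [[ 0.5720395  -0.04611307  0.07      ]] [[ 0.57026757 -0.04689295  0.087     ]] start [[ 0.48006168 -0.13479837  0.085     ]]
0.08 [[ 0.47940423 -0.13631326  0.08      ]]
0.09 [[ 0.47989571 -0.13451779  0.09      ]]
0.1 [[ 0.4803872  -0.13272232  0.1       ]]
vial [[ 0.47869752 -0.06972342  0.106     ]]
```

View pics/ov.png

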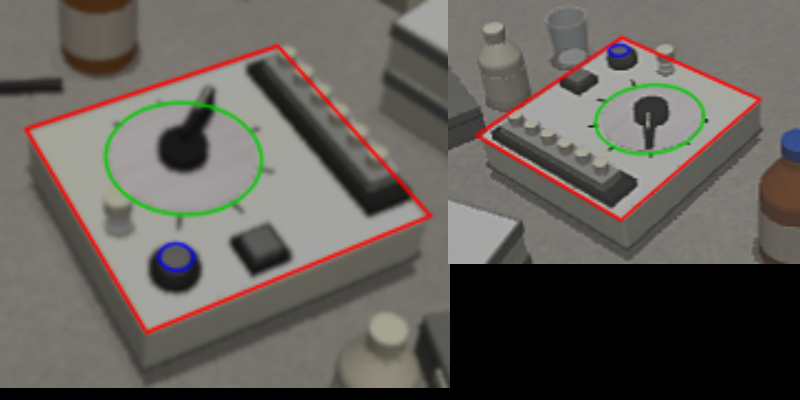

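View pics/ov_wrist.png

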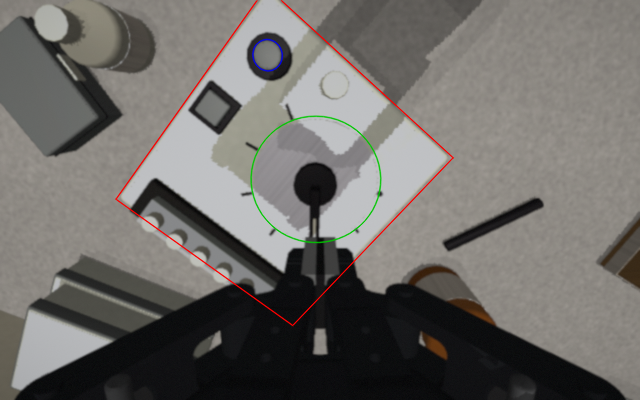

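step_arm:
  xyz:
    - [22,24,-20]
    - [44,48,-50]
    - [44,48,-90]
    - [44,48,-130]
    - [44,48,-160]
    - [44,48,-175]
    - [44,48,-186]
    - [44,48,-186]
    - [44,48,-186]
  spin: [0,0,0,0,0,0,0,0,0]
  fingers: [0,0,0,0,0,0,0,0,0]

```text
time_s: 2.6
eef_pos: [0.6037, 0.0013, 0.0976]
eef_rot: [-0.381, 0.597, -0.38, -0.595]
wrist_force: [0.1, -0.4, 0.3]
opening: 0.003
```

```bash
cat > lev.py <<'E'
from h import *
import sys
AX=np.array([.5715,-.0465])
o,im=snap("wrist",sys.argv[1])
W,T=wpose(o);d=np.array(o["eef_pos"][:2])-AX
print(o["time_s"],np.round(o["eef_pos"],4),"F",np.round(o["wrist_force"],2),"zang",np.degrees(np.arctan2(T[1,2],T[0,2])).round(2),"r",np.hypot(*d).round(4),"ang",np.degrees(np.arctan2(d[1],d[0])).round(2))
m=eyes.camera_model("wrist")
t=np.arange(7)
# overlay predicted lever top outlines for each q
for k in t:
    f=np.radians(120-40*k)-.2699;c,s=np.cos(f),np.sin(f)
    p=proj(m,[[AX[0]+r*c,AX[1]+r*s,.101] for r in (.0,.062)],W)
    cv2.line(im,*[tuple(int(v) for v in np.round(np.clip(q,-999,1999))) for q in p],(0,0,255) if k==4 else (0,255,0),1)
cv2.imwrite(f"pics/{sys.argv[1]}o.png",im)
E
python3 lev.py w2
```

```text
2.6 [0.6037 0.0013 0.0976] F [ 0.12 -0.38  0.32] zang 114.84 r 0.0577 ang 56.04
```

View pics/w2o.png

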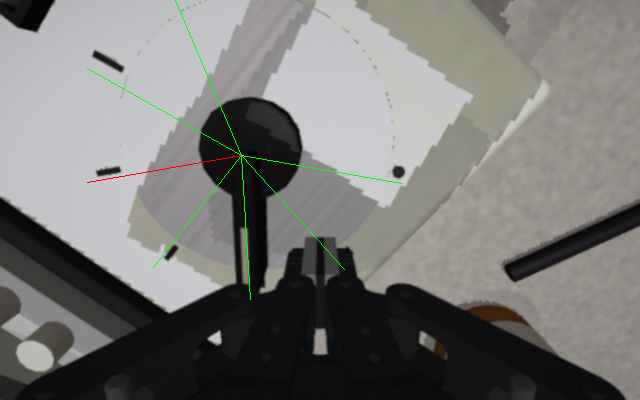

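```bash
cat > wp.py <<'E'
import numpy as np,sys
AX=np.array([.5715,-.0465])
from bench import ctrl
p0=np.array(ctrl.get_obs()["eef_pos"][:2])
d=float(sys.argv[1])
for f in map(float,sys.argv[2:]):
    a=np.radians(f);P=AX+.048*np.array([np.cos(a),np.sin(a)])+d*np.array([-np.sin(a),np.cos(a)])
    print(f,((P-p0)*1e3).round(1), np.radians(f-24.5-.3).round(3))
E
python3 wp.py .013 28 24.5 20 16 12 8 5 3 1 -1
```

```text
28.0 [  3.8 -13.6] 0.056
24.5 [  5.8 -15.9] -0.005
20.0 [  8.2 -19. ] -0.084
16.0 [ 10.1 -21.9] -0.154
12.0 [ 11.7 -25. ] -0.223
8.0 [ 13.2 -28.1] -0.293
5.0 [ 14.2 -30.5] -0.346
3.0 [ 14.8 -32.2] -0.38
1.0 [ 15.3 -33.8] -0.415
-1.0 [ 15.7 -35.5] -0.45
```

step_arm:
  xyz:
    - [2,-7,-2]
    - [4,-13,-2]
    - [6,-16,-2]
    - [8,-19,-2]
    - [10,-22,-2]
    - [11,-24,-2]
    - [12,-26,-2]
    - [13,-28,-2]
    - [13,-28,-2]
  spin: [0,0,0,-0.08,-0.15,-0.2,-0.25,-0.29,-0.29]
  fingers: [0,0,0,0,0,0,0,0,0]

```text
time_s: 3.55
eef_pos: [0.6161, -0.0276, 0.0943]
eef_rot: [-0.463, 0.534, -0.463, -0.534]
wrist_force: [-0.6, -0.2, 0.6]
opening: -0.001
```

```bash
python3 lev.py w3
```

```text
3.55 [ 0.6161 -0.0276  0.0943] F [-0.56 -0.21  0.57] zang 98.14 r 0.0484 ang 22.95
```

View pics/w3o.png

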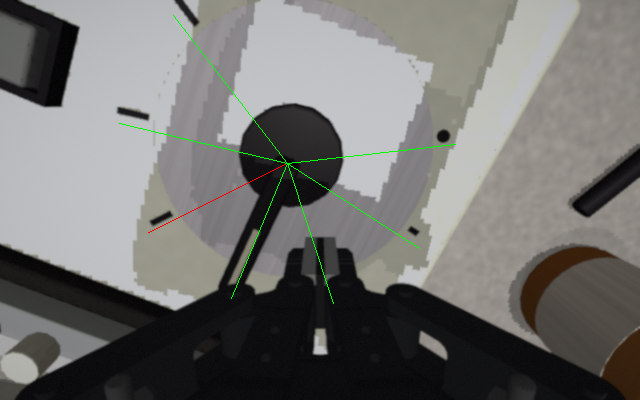

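```bash
sed -i 's/f-24.5-.3/f-8.14/' wp.py; python3 wp.py .016 0 -5 -10 -15 -20 -24 -28 -31 -34 -36 -38 -40
```

```text
0.0 [ 3.5 -3.1] -0.142
-5.0 [ 4.8 -7.4] -0.229
-10.0 [  5.6 -11.7] -0.317
-15.0 [  6.1 -16.1] -0.404
-20.0 [  6.1 -20.5] -0.491
-24.0 [  5.9 -24. ] -0.561
-28.0 [  5.4 -27.5] -0.631
-31.0 [  4.9 -30.1] -0.683
-34.0 [  4.3 -32.7] -0.735
-36.0 [  3.8 -34.4] -0.77
-38.0 [  3.2 -36.1] -0.805
-40.0 [  2.6 -37.7] -0.84
```

step_arm:
  xyz:
    - [4,-3,0]
    - [5,-7,0]
    - [6,-12,0]
    - [6,-16,0]
    - [6,-20,0]
    - [6,-23,0]
    - [6,-26,0]
    - [5,-28,0]
    - [5,-30,0]
    - [5,-30,0]
  spin: [-0.14,-0.23,-0.32,-0.4,-0.49,-0.54,-0.6,-0.64,-0.68,-0.68]
  fingers: [0,0,0,0,0,0,0,0,0,0]

```text
time_s: 4.6
eef_pos: [0.6208, -0.057, 0.0941]
eef_rot: [0.615, -0.35, 0.615, 0.35]
wrist_force: [-0.2, 0.3, 0.1]
opening: 0.005
```

```bash
python3 lev.py w4
```

```text
4.6 [ 0.6208 -0.057   0.0941] F [-0.22  0.26  0.07] zang 59.26 r 0.0504 ang -12.05
```

View pics/w4o.png

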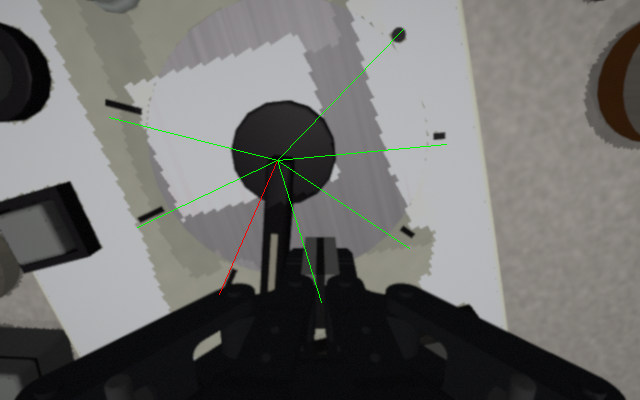

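step_arm:
  xyz:
    - [0,-1.5,0]
    - [-0.5,-3,0]
    - [-1,-4.5,0]
    - [-1.5,-6,0]
    - [-1.5,-6,0]
    - [-1.5,-6,0]
  spin: [-0.03,-0.06,-0.09,-0.12,-0.12,-0.12]
  fingers: [0,0,0,0,0,0]

```text
time_s: 5.25
eef_pos: [0.6192, -0.0628, 0.0941]
eef_rot: [0.635, -0.312, 0.635, 0.312]
wrist_force: [-0.6, -0.7, 0.3]
opening: 0.004
```

```bash
python3 lev.py w5
```

```text
5.25 [ 0.6192 -0.0628  0.0941] F [-0.57 -0.73  0.3 ] zang 52.37 r 0.0504 ang -18.9
```

View pics/w5o.png

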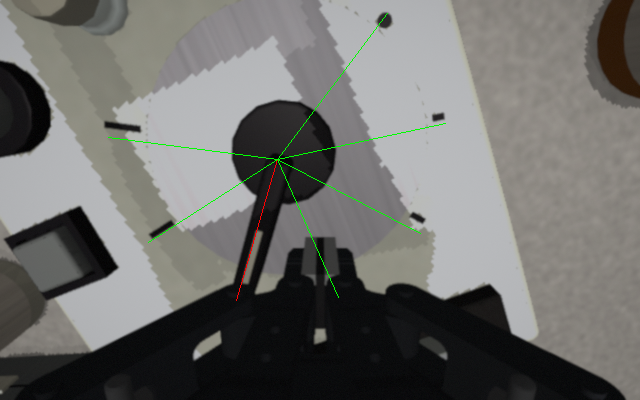

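step_arm:
  xyz:
    - [5,3,0]
    - [9,7,5]
    - [9,7,35]
    - [-10,-5,60]
    - [-45,-23,60]
    - [-80,-42,60]
    - [-115,-60,60]
    - [-139,-72,60]
    - [-139,-72,60]
    - [-139,-72,60]
  spin: [0,0,0,-0.13,-0.26,-0.39,-0.52,-0.65,-0.78,-0.9]
  fingers: [0,0,0,0,0,0,0,0,0,0]

```text
time_s: 6.3
eef_pos: [0.4802, -0.1351, 0.1549]
eef_rot: [0.708, -0.003, 0.707, 0.003]
wrist_force: [0.7, -0.3, 0.6]
opening: 0.0
```

step_arm:
  xyz:
    - [0,0,0]
    - [0,0,0]
  spin: [0,0]
  fingers: [0,0]

```text
time_s: 6.5
eef_pos: [0.4807, -0.1346, 0.1545]
eef_rot: [0.707, -0.006, 0.707, 0.006]
wrist_force: [-0.3, 0.5, -1.0]
opening: -0.0
```

```bash
python3 lev.py w6
python3 - <<'E'
from h import *
snap("side","s6");o,s=snap("scene","c6")
cv2.imwrite('pics/m6.png',np.hstack([cv2.resize(cv2.imread('pics/s6.png')[180:335,280:460],(400,344)),cv2.resize(s[140:260,180:340],(400,344))]))
E
```

```text
6.5 [ 0.4807 -0.1346  0.1545] F [-0.28  0.52 -1.05] zang 1.01 r 0.1266 ang -135.85
```

View pics/w6o.png

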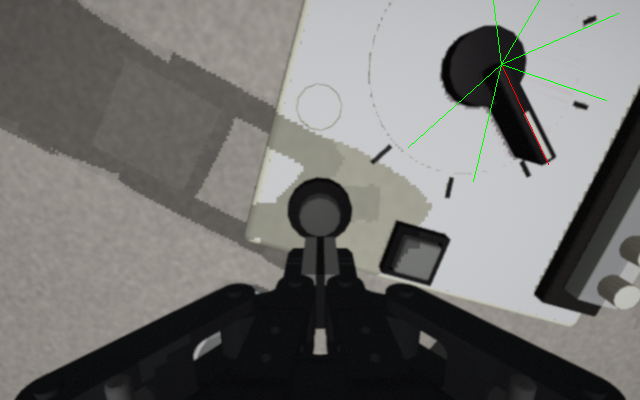

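View pics/m6.png

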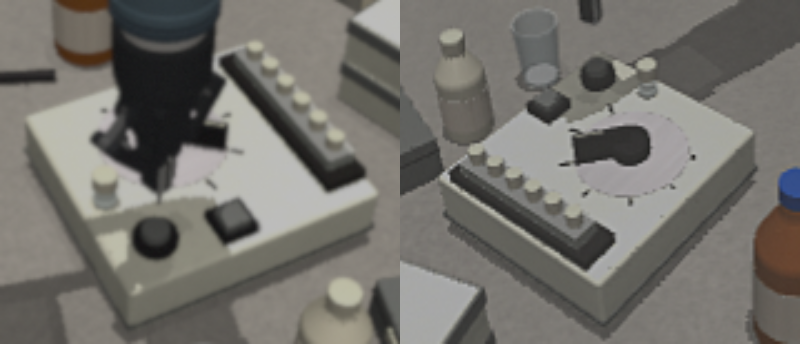

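Run:
```python
from h import *
o=ctrl.get_obs();W,T=wpose(o);m=eyes.camera_model("wrist")
for z in (.085,.09,.095): print(z,ray(m,[(320,215),(300,213),(341,213)],z,W).round(4).tolist())
print(o["eef_pos"])
```

```text
0.085 [[0.4803, -0.1351, 0.085], [0.4678, -0.134, 0.085], [0.4932, -0.1335, 0.085]]
0.09 [[0.4802, -0.1333, 0.09], [0.4681, -0.1322, 0.09], [0.4929, -0.1318, 0.09]]
0.095 [[0.4802, -0.1316, 0.095], [0.4684, -0.1305, 0.095], [0.4925, -0.1301, 0.095]]
[ 0.48047067 -0.13450842  0.15410972]
```

step_arm:
  xyz:
    - [0,0,-20]
    - [0,0,-38]
    - [0,0,-42]
    - [0,0,-44]
    - [0,0,-46]
    - [0,0,-48]
    - [0,0,-48]
  spin: [0,0,0,0,0,0,0]
  fingers: [0,0,0,0,0,0,0]

```text
time_s: 7.35
eef_pos: [0.4805, -0.1348, 0.1064]
eef_rot: [0.707, -0.005, 0.707, 0.005]
wrist_force: [-0.1, 0.8, -0.3]
opening: -0.003
```

step_arm:
  xyz:
    - [0,0,-2]
    - [0,0,-4]
    - [0,0,-4]
  spin: [0,0,0]
  fingers: [0,0,0]

```text
time_s: 7.65
eef_pos: [0.4804, -0.1349, 0.1021]
eef_rot: [0.707, -0.005, 0.707, 0.005]
wrist_force: [0.5, 0.0, 1.8]
opening: -0.001
```

step_arm:
  xyz:
    - [0,0,-1]
    - [0,0,-2]
    - [0,0,-2]
  spin: [0,0,0]
  fingers: [0,0,0]

```text
time_s: 7.95
eef_pos: [0.4804, -0.1349, 0.1002]
eef_rot: [0.707, -0.005, 0.707, 0.005]
wrist_force: [-0.0, 0.1, 2.1]
opening: 0.001
```

step_arm:
  xyz:
    - [0,0,-1]
    - [0,0,-2]
    - [0,0,-2]
  spin: [0,0,0]
  fingers: [0,0,0]

```text
time_s: 8.25
eef_pos: [0.4804, -0.1349, 0.0981]
eef_rot: [0.707, -0.005, 0.707, 0.005]
wrist_force: [0.8, -0.4, 2.8]
opening: 0.0
```

step_arm:
  xyz:
    - [0,0,-1]
    - [0,0,-2]
    - [0,0,-2]
  spin: [0,0,0]
  fingers: [0,0,0]

```text
time_s: 8.55
eef_pos: [0.4805, -0.1349, 0.0969]
eef_rot: [0.707, -0.005, 0.707, 0.005]
wrist_force: [-2.0, 0.9, 10.4]
opening: 0.004
```

step_arm:
  xyz:
    - [0,0,-0.7]
    - [0,0,-0.7]
    - [0,0,-0.7]
  spin: [0,0,0]
  fingers: [0,0,0]

```text
time_s: 8.85
eef_pos: [0.4806, -0.1349, 0.0968]
eef_rot: [0.707, -0.005, 0.707, 0.005]
wrist_force: [-3.6, 1.4, 15.8]
opening: -0.005
```

```bash
python3 lev.py w7
```

```text
8.85 [ 0.4806 -0.1349  0.0968] F [-3.56  1.38 15.83] zang 0.82 r 0.1268 ang -135.81
```

View pics/w7.png

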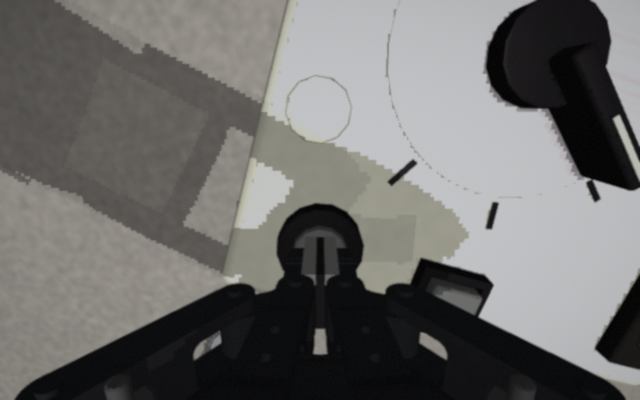

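step_arm:
  xyz:
    - [0,0,5]
    - [0,0,20]
    - [0,0,50]
    - [0,0,90]
    - [-25,0,130]
    - [-50,0,160]
    - [-80,0,170]
    - [-80,0,170]
    - [-80,0,170]
  spin: [0,0,0,0,0,0,0,0,0]
  fingers: [0,0,0,0,0,0,0,0,0]

```text
time_s: 9.8
eef_pos: [0.3999, -0.1347, 0.2652]
eef_rot: [0.707, -0.005, 0.707, 0.005]
wrist_force: [-0.7, -0.1, 0.2]
opening: 0.0
```

```bash
python3 lev.py w8
python3 - <<'E'
from h import *
snap("side","s8");o,s=snap("scene","c8")
cv2.imwrite('pics/m8.png',np.hstack([cv2.resize(cv2.imread('pics/s8.png')[180:335,280:460],(400,344)),cv2.resize(s[140:260,180:340],(400,344))]))
E
```

```text
9.8 [ 0.3999 -0.1347  0.2652] F [-0.65 -0.07  0.17] zang 0.75 r 0.1929 ang -152.81
```

View pics/w8o.png

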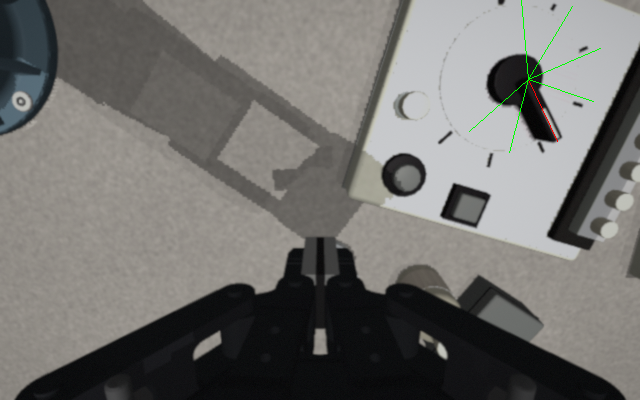

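View pics/m8.png

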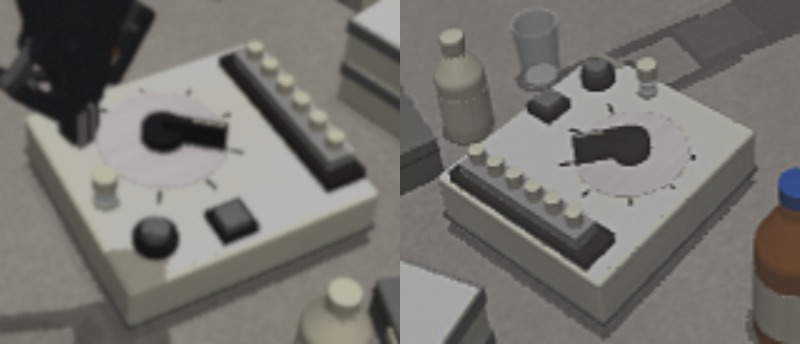

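```bash
python3 -c "
from bench import hand_in
print(hand_in())"
```

```text
the job is handed in; nothing more can be done
None
```

The selector lever is resting at speed 4, and I then pressed the start button fully down and let it go. I handed the job in at about 10 s, and it reports no verdict.

- **Selector:** The lever started at speed 2. I pushed it clockwise with the shut fingertips, one click at a time. It snapped to 3 and then to 4, and never went near 5. I backed the fingers away before lifting them.
- **Start button:** It met a hard stop after about 6 to 7 mm, with about 16 N on the wrist sensor. I then lifted straight off.
- **Last checks:** The wrist and side pictures show the lever on the speed 4 mark and the round button back up. The square button, vial, beaker and bottles I could see look unmoved. The arm was clear of everything, with about 0 N on the wrist.
- **Disagreements:** My mixer fit left about 6 px of error at two corners of the deck. I took that to be rounded corners. The lever met the finger 2 to 3 mm earlier than I estimated, so I corrected for that before the second click.

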